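# Tap the clamp wedge home beside the microscope drive box

## Task

Lock the white drive box in its bench clamp: lay the tapered metal wedge flat in the mouth of the channel between the box and the sprung jaw, thin end first, and let go of it. Then tap or press its thick end along the channel with closed fingers, gently and by feel, until it stops moving forward and stays tight by itself; do not force it beyond that, and leave everything else on the bench where it is.

Things in the scene. Friction and masses are not known exactly. Their poses are not given: they have to be found in the camera images.
- wedge: Loose aluminium wedge lying flat, 130 mm long, 34 tall, 0.27 kg. Origin: centre of its underside, half-way along; z up; +x points to the thin end. Tip (x +65 mm) 10 mm wide; it widens evenly on both sides to 30 mm over 80 mm (x -15); then a straight head 30 mm wide to the butt (x -65). Not wanted: a straight bar of the same metal, length and height nearby, 30 mm wide all along; the two swap places.
- wedge_mid (a point): Grasp point in the wedge's straight head, 7 mm behind its centre of mass (the nose is hollow): on its centre line, half-way up (17 mm above its underside), 90 mm behind the tip, 40 mm ahead of the butt. Grasp across the 30 mm width. Axes as the wedge's.
- wedge_tip (a point): Middle of the wedge's thin end face (10 mm wide), half-way up. Axes as the wedge's.
- clamp: Fixed bench clamp. Origin: underside of its 8 mm thick steel base plate, on the channel's centre line, half-way along the 70 mm channel. +x: along the channel, the way the wedge is driven; y across; z up. Walls: on +y the steel jaw, 36 mm tall; on -y the white drive box with a steel cheek, top 54 mm over the bench. The channel is open above and at both ends and tapers like the wedge.
- mouth (a point): Mouth of the channel, where the thin end goes in: on the clamp's centre line at its x = -35 mm, on top of the base plate (8 mm over the bench), about 23 mm wide. The drive box stands up to 3.5 mm nearer or farther each time, so the wedge meets both walls with its tip anywhere from 38 to 66 mm past the mouth, the true centre line within 2 mm. With the tip 12 mm past the mouth it always lies free. Axes as the clamp's.
- apron_end (a point): Near edge of the base plate's apron, on its top (8 mm over the bench), at the clamp's x = -130 mm. The apron is 80 mm wide and runs from here to the mouth; the wedge lies and slides on it. Axes as the clamp's.
- housing_top (a point): Top of the grey housing behind the jaw, 48 mm over the bench. From first touch the jaw yields 1.5 mm on a spring (3 N, rising to 16 N) while the wedge moves some 6 mm on; then it is solid: the wedge is home. Friction is about 0.3: a push of 11 to 15 N along the channel brings it home and 17 N is ample; above about 20 N the jaw is overloaded. Friction keeps the wedge in when let go.
Things that resemble listed ones, but are neither listed nor needed, are in the scene too. What is shaped like the wedge but red is not meant.

How it is judged:
By the outcome, as a careful person would: the job done as asked, in the order asked, and still so for the second after the job is handed in, with the robot touching nothing.
It also fails if it takes over 54 s, if anything falls off the work surface, if the arm or the gripper's body presses on something with over 40 N, if the wrist force passes 120 N, or if a joint passes its speed limit or range.

## Robot

A 6-joint arm with a two-finger parallel gripper is mounted at the origin on the work surface. World frame = base frame: x ahead of the robot, y to its left, z up, the work surface at z = 0. Lengths are in m, angles in degrees, forces in N, time in s.
With the tool pointing down it reaches from about 0.375 to 0.9 m from the base axis. Payload 3.1 kg.
Tool frame: the origin (TCP) lies on the centre line of the jaws, within the pads' length; the fingertips stand 11 mm ahead of it and the grasp point (between the pads) lies 8 mm behind it (bot.nose_length is the distance from the TCP to the fingertips, in m); z points along the fingers, y is the direction in which the jaws open and shut (so a half turn about z gives the same grasp; the last joint's range is limited). The gripper opens to 87 mm and grips with 3 to 60 N. Pads are 19 mm wide; open, the fingers measure 117 mm over their backs; the gripper's body (75 mm by 190 mm) begins 51 mm behind the grasp point.
Start: joints at [-82.363, 30.224, 82.088, -0, 67.689, -10.227], TCP at [0.192, -0.595, 0.234] pointing down, gripper open.
Joint ranges: [-176.69, 176.69], [-43.24, 126.21], [12.49, 139.97], [-82, 262], [0, 151.66], [-163.58, 163.58]. Speed limits (degrees/s): [159.86, 159.86, 180, 180, 180, 180].

## Interface

Orientations are given as [roll, pitch, yaw] about the fixed x, y, z axes, in that order (R = Rz(yaw) Ry(pitch) Rx(roll)).
In Python, from rig import get_state, eyes, order, bot gives the robot as it stands.
- The arm moves only by the tool play_rows, never from a script. Its argument "moves" is a list of rows, each a list of 2 entries, a list of its own where there are three numbers: the shift along the tool's x, y, z in mm, then the turn about the tool's z in degrees. In form: [[[dx, dy, dz], yaw], ...]. A call has exactly 8 rows; each row shifts and turns the commanded pose from where the row before left it, along the tool's axes as they then stand; what a row does not reach is not made up. A row lasts 1/10 s, in which the tool goes at most 50 mm and 8.59 degrees, less where a joint would pass 70% of its speed; a pose out of reach is approached as far as the arm can. A call is refused whole if a number of a shift passes 50 or a number of a turn 8.59, either way. A call with a gripper value outside its range is refused whole. "gripper" is the finger opening in mm, from 0 to 87, set as the call begins (left out, the last holds). The fingers move at their own pace and stop on an object; "grip_force" is the grip in N (left out, the last holds). Time passes only in rows, so rows that do not move let the fingers close, or fill a call up. It gives the time, the measured TCP pose, the force and the opening at its end, in the units of the state.
- get_state(): the state, without advancing time (a new reading comes with each control period).
- eyes.capture(name): name is "side" or "top"; returns (picture, depth): 400x640x3 uint8, red, green, blue; 400x640 float32, m along the optical axis (not along the pixel's ray), 0 where there is no reading.
- eyes.camera_params(name): a dict with "camera_matrix" (3x3 intrinsics, pixels), "k1" (the pictures are not rectified: a ray, as slopes to the right and down, at radius r is drawn at 1 + k1 r^2 times it, then the intrinsics apply), "position" and "rotation" of the camera in the world. Camera axes: x right, y down, z forward; pixel columns grow to the right and rows downward; lengths in m; the calibration is good to about 2 mm. A picture is of the moment at which its call begins. camera_params takes no time and is no camera call.
- order.close_job(): hands the job in, once; it reports no verdict.
Trained networks look in the newest picture that a camera, given by its name, has taken for a name from the list of things; names that differ only in an ending like _2 or _b are one class to them, and where a whole thing is asked for, a point or a joint stands for the part that bears it (a point fixed in the world has none). Each returns a list of dicts, best first, with "confidence" (0 to 1); they miss things now and then, are a little off and sometimes report something else, mostly with a low value. They report only what shows in the picture. A call takes as long as a camera call. They do not tell look-alikes from the thing itself.
- eyes.outline_of(name, camera): "mask" (400x640 bool, what is visible of it) and "box" ([left, top, right, bottom] in pixels, round what is visible of it).
The state is a dict: "t": time; "joint_pos": joint angles; "joint_vel": joint speeds; "joint_efforts": joint torques, N m; "tool_pos": TCP position; "orientation": TCP orientation; "contact_force": force on the tool from outside, world axes, zero at the start; "ft_torque": the same for the moment, N m; "finger_gap": finger opening in m.
Only numpy, scipy, OpenCV 4.12 (cv2) and the standard library are available. Lean on these libraries where they do the work, as an engineer would, in place of code of your own. Each camera call takes 0.05 s, during which the arm holds its last target.

## Working session

There is one attempt and no reset: what is moved stays moved. The work goes in short steps, Python scripts to look and compute and a tool call to move; the robot and the scene stay as the last step left them, time stands still between calls to the robot, and variables do not carry over. Pictures are saved under pics/ and viewed, and the job is handed in when it is done.

Besides the shell and the picture viewer there is one more tool, called after "Request:" in YAML: its name, and indented under it one key for each argument. play_rows: Moves the arm, as the interface text tells. Its arguments: {"type":"object","properties":{"moves":{"type":"array","items":{"type":"array"}},"gripper":{"type":"number"},"grip_force":{"type":"number"}},"required":["moves"]}

```bash
mkdir -p pics; ls; cat > h.py <<'E'
import numpy as np, cv2
from rig import get_state, eyes, order, bot
def cap(n,fn=None):
    p,d=eyes.capture(n)
    if fn: cv2.imwrite('pics/'+fn,p[:,:,::-1])
    return p,d
def w2p(n,P):
    c=eyes.camera_params(n);K=np.array(c['camera_matrix']);R=np.array(c['rotation']);t=np.array(c['position'])
    q=(np.atleast_2d(P)-t)@R; s=q[:,:2]/q[:,2:]; r2=(s**2).sum(1,keepdims=True); s=s*(1+c['k1']*r2)
    return s@np.diag([K[0,0],K[1,1]])+[K[0,2],K[1,2]]
def rays(n,uv):
    c=eyes.camera_params(n);K=np.array(c['camera_matrix']);R=np.array(c['rotation'])
    uv=np.atleast_2d(uv).astype(float); d=(uv-[K[0,2],K[1,2]])/[K[0,0],K[1,1]]
    s=d.copy()
    for _ in range(15): s=d/(1+c['k1']*(s**2).sum(1,keepdims=True))
    return np.c_[s,np.ones(len(s))]@R.T, np.array(c['position'])
def onz(n,uv,z):
    r,t=rays(n,uv); return t+r*((z-t[2])/r[:,2:])
def cloud(n,d):
    v,u=np.nonzero(d>0); r,t=rays(n,np.c_[u,v]); return t+r*d[v,u][:,None],u,v
E
python3 - <<'E'
from h import *
s=get_state(); print(s)
for n in('side','top'):
    p,d=cap(n,n+'0.png'); np.save(n+'0d.npy',d); np.save(n+'0p.npy',p)
    c=eyes.camera_params(n);print(n,c)
    for k in('wedge','clamp'):
        for o in eyes.outline_of(k,n): print(n,k,o['confidence'],o['box'])
E
```

```text
pics
{'t': 0.0, 'joint_pos': array([-8.23633293e+01,  3.02789622e+01,  8.21563789e+01,  6.76852764e-04,
        6.76875087e+01, -1.02268271e+01]), 'joint_vel': array([ 0.03596789, -0.06861296,  0.03615793,  0.02445828, -0.03557174,
       -0.00842921]), 'joint_efforts': array([-1.31405530e-03, -4.40050220e+01, -1.76591992e+01,  6.30841870e-02,
        5.81904093e-02, -1.72732975e-04]), 'tool_pos': array([ 0.19166038, -0.59415162,  0.23257168]), 'orientation': array([-1.79879213e+02, -2.24270929e-02,  1.78632165e+01]), 'contact_force': array([ 0.01461418, -0.28979049, -0.45506796]), 'ft_torque': array([-0.04340616,  0.00583745,  0.01300615]), 'finger_gap': 0.08668343509395424}
side {'camera_matrix': array([[453.43571732,   0.        , 313.61916382],
       [  0.        , 453.43571732, 197.4421188 ],
       [  0.        ,   0.        ,   1.        ]]), 'k1': -0.13011481594760688, 'position': array([0.20847377, 0.7158917 , 0.65941341]), 'rotation': array([-125.04236065,   -0.32068374, -160.63468137])}
side wedge 0.9 [398.6, 156.6, 414.6, 194.0]
side wedge 0.75 [321.2, 128.7, 353.2, 162.1]
side wedge 0.69 [315.9, 158.2, 365.4, 182.5]
side wedge 0.56 [196.9, 228.7, 290.8, 287.0]
side clamp 0.85 [196.4, 226.5, 290.7, 281.7]
top {'camera_matrix': array([[391.78302776,   0.        , 321.76460411],
       [  0.        , 391.78302776, 200.5760222 ],
       [  0.        ,   0.        ,   1.        ]]), 'k1': -0.0978840216492686, 'position': array([ 0.39810769, -0.09610544,  1.01627271]), 'rotation': array([-173.80716712,    0.38711288,  -90.23260132])}
top wedge 0.7 [432.4, 167.8, 474.0, 205.5]
top wedge 0.63 [394.5, 268.6, 449.0, 283.7]
top wedge 0.56 [399.5, 183.0, 420.8, 235.0]
top clamp 0.75 [220.3, 141.9, 292.9, 213.4]
```

```bash
sed -i "s/R=np.array(c\['rotation'\])/R=Rot.from_euler('xyz',c['rotation'],degrees=True).as_matrix()/; 1a from scipy.spatial.transform import Rotation as Rot" h.py
python3 - <<'E'
import cv2
a=cv2.imread('pics/top0.png'); cv2.imwrite('pics/top0z.png',cv2.resize(a[120:300,210:490],None,fx=2.8,fy=2.8,interpolation=cv2.INTER_CUBIC))
a=cv2.imread('pics/side0.png'); cv2.imwrite('pics/side0z.png',cv2.resize(a[110:310,180:440],None,fx=2.9,fy=2.9,interpolation=cv2.INTER_CUBIC))
E
```

```text
(no output)
```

View pics/top0.png

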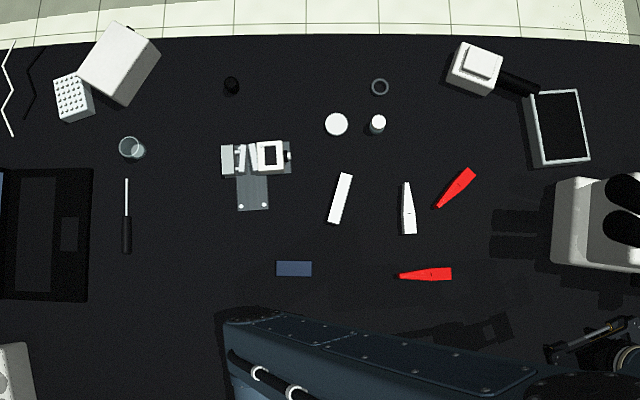

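View pics/top0z.png

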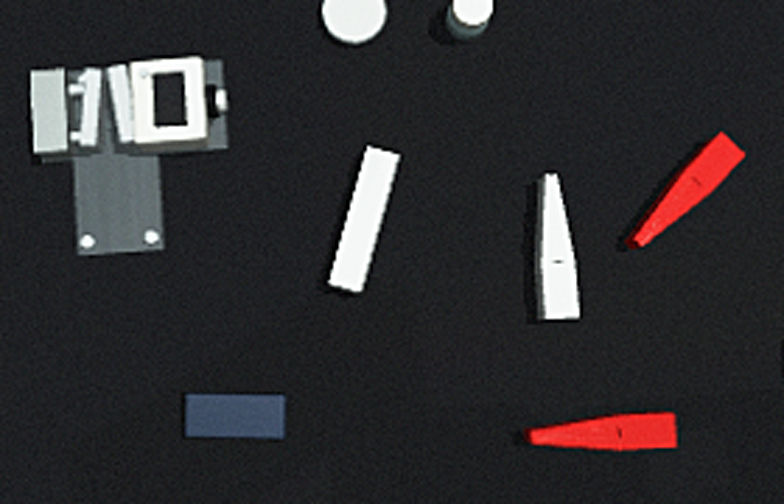

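View pics/side0z.png

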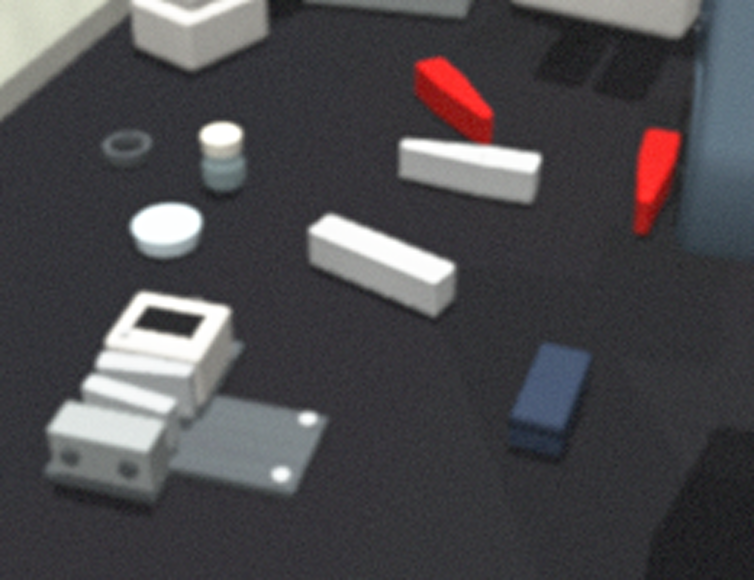

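```bash
cat > fit.py <<'E'
from h import *
from scipy.optimize import minimize
prof=np.array([[65,-5],[65,5],[-15,15],[-65,15],[-65,-15],[-15,-15]])/1000
def verts(x,y,a,z0=0.,h=.034):
    c,s=np.cos(a),np.sin(a); q=prof@np.array([[c,s],[-s,c]])+[x,y]
    return np.vstack([np.c_[q,np.full(6,z0)],np.c_[q,np.full(6,z0+h)]])
def sil(n,V,S=8):
    uv=w2p(n,V); m=np.zeros((400*1,640),np.uint8)
    h=cv2.convexHull(uv.astype(np.float32))
    m=np.zeros((1600,2560),np.uint8)
    cv2.fillConvexPoly(m,np.round((h*4+1.5)*256).astype(np.int32),255,shift=8)
    return cv2.resize(m,(640,400),interpolation=cv2.INTER_AREA)/255.
def fitw(masks,x0,z0=0.):
    def cost(p):
        c=0
        for n,m in masks.items():
            s=sil(n,verts(p[0]/1000,p[1]/1000,np.radians(p[2]),z0)); c+=np.abs(s-m).sum()/max(m.sum(),1)
        return c
    best=None
    p=np.array(x0,float)
    for st in((8,8,8),(2,2,2),(1,1,1)):
        sx=np.vstack([p]+[p+np.eye(3)[i]*st[i] for i in range(3)])
        r=minimize(cost,p,method='Nelder-Mead',options=dict(initial_simplex=sx,xatol=.02,fatol=1e-4)); p=r.x
    return p,r.fun
E
python3 - <<'E'
from fit import *
for uv in [(408,182),(408,234),(255,158),(252,210)]: print(uv,onz('top',uv,.034))
tp=np.load('top0p.npy').astype(int); sp=np.load('side0p.npy').astype(int)
def white(p,box,th):
    g=p.min(2)
    m=np.zeros(g.shape); l,t,r,b=box; sub=g[t:b,l:r]; m[t:b,l:r]=np.clip((sub-30)/(th-30.),0,1); return m
mt=white(tp,(390,175,427,242),150); ms=white(sp,(308,150,372,185),110)
cv2.imwrite('pics/ms.png',np.hstack([mt[170:245,385:430].repeat(5,0).repeat(5,1),ms[145:190,300:375].repeat(5,0).repeat(5,1)[:,:]][:1])*255)
c=onz('top',(408,208),.034)[0]
for mk in({'top':mt},{'side':ms},{'top':mt,'side':ms}): print(list(mk),fitw(mk,[c[0]*1000,c[1]*1000,0]))
# clamp pixels
d=np.load('top0d.npy'); P,u,v=cloud('top',d); k=(u>215)&(u<295)&(v>135)&(v<215)
Q=P[k]
for lo,hi in((-.01,.004),(.004,.014),(.03,.042),(.042,.06)):
    q=Q[(Q[:,2]>lo)&(Q[:,2]<hi)]; print(lo,hi,len(q),q.min(0),q.max(0),np.median(q,0))
E
```

```text
(408, 182) [[ 0.55120365 -0.30947935  0.034     ]]
(408, 234) [[ 0.41933766 -0.30591062  0.034     ]]
(255, 158) [[0.61541188 0.08094072 0.034     ]]
(252, 210) [[0.48161676 0.08645518 0.034     ]]
['top'] (array([ 486.01470842, -310.05950074,    3.0052116 ]), np.float64(0.17000485309283564))
['side'] (array([ 485.85805478, -306.93132093,    4.16494671]), np.float64(0.369787951454492))
['top', 'side'] (array([ 486.31136772, -310.05433911,    2.71340003]), np.float64(0.5428223393530642))
-0.01 0.004 2815 [ 0.47348732 -0.01744603 -0.00708157] [0.6846475  0.19476946 0.00399066] [0.54477733 0.07146563 0.00068609]
0.004 0.014 1542 [ 0.47618131 -0.0176119   0.00400881] [0.68172672 0.19051688 0.0139331 ] [0.54696453 0.09201133 0.00855256]
0.03 0.042 171 [ 0.57155577 -0.00940958  0.0301315 ] [0.65359212 0.1720891  0.04195038] [0.60654437 0.10477158 0.03540389]
0.042 0.06 1525 [ 0.57230581 -0.00749991  0.04207967] [0.65787471 0.16693993 0.05989453] [0.6153792  0.06745267 0.05123676][ WARN:0@0.994] global loadsave.cpp:1063 imwrite_ Unsupported depth image for selected encoder is fallbacked to CV_8U.
```

```bash

python3 - <<'E'
from fit import *
a=cv2.imread('pics/top0.png'); S=8
def zoom(img,l,t,r,b,S): return cv2.resize(img[t:b,l:r],None,fx=S,fy=S,interpolation=cv2.INTER_CUBIC)
z=zoom(a,390,175,427,242,S)
for p,c in(((486.0,-310.06,3.0),(0,255,0)),):
    V=verts(p[0]/1e3,p[1]/1e3,np.radians(p[2])); uv=w2p('top',V)
    for i in(0,6): cv2.polylines(z,[np.round(((uv[i:i+6]-[390,175])+.5)*S).astype(np.int32)],True,c if i else (255,0,0),1)
b=zoom(a,214,136,296,214,7)
b=np.clip(b.astype(float)*1.0,0,255).astype(np.uint8)
cv2.imwrite('pics/wz.png',z);cv2.imwrite('pics/cz.png',b)
sz=zoom(cv2.imread('pics/side0.png'),308,150,372,190,8)
V=verts(.4858,-.307,np.radians(4)); uv=w2p('side',V)
for i in(0,6): cv2.polylines(sz,[np.round(((uv[i:i+6]-[308,150])+.5)*8).astype(np.int32)],True,(0,255,0),1)
cv2.imwrite('pics/sz.png',sz)
E
```

```text
(no output)
```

View pics/wz.png

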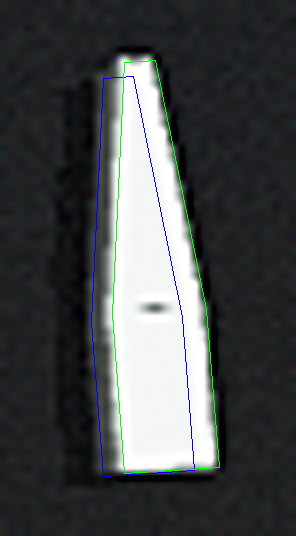

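View pics/cz.png

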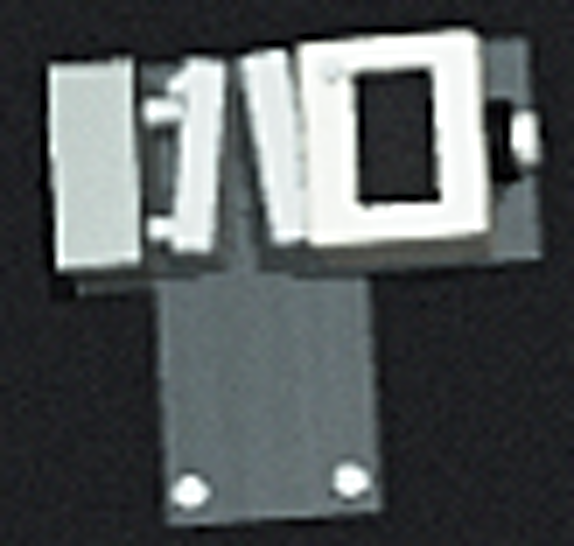

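View pics/sz.png

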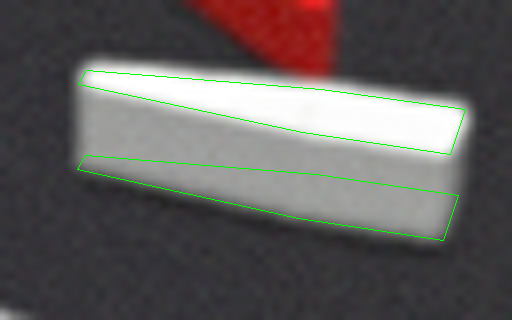

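```bash
cat > meas.py <<'E'
from fit import *
from scipy.ndimage import gaussian_filter
def edge(line,lev,rising):
    out=[]
    for i in range(len(line)-1):
        a,b=line[i],line[i+1]
        if rising and a<lev<=b or (not rising and a>=lev>b): out.append(i+(lev-a)/(b-a))
    return out
def clampfit(p):
    g=p.astype(float).mean(2)
    L,R,B=[],[],[]
    for v in range(179,205):
        row=g[v-1:v+2].mean(0)
        lev=55
        e=edge(row[228:246],lev,True); 
        if e:L.append((228+e[0],v))
        e=edge(row[258:276],lev,False)
        if e:R.append((258+e[-1],v))
    for u in list(range(246,258)):
        col=g[:,u-1:u+2].mean(1); e=edge(col[200:218],lev,False)
        if e:B.append((u,200+e[-1]))
    return [np.array(a,float) for a in(L,R,B)]
E
python3 - <<'E'
from meas import *
p=np.load('top0p.npy'); g=p.astype(float).mean(2)
print(g[190,230:280].round()); print(g[200:218,250].round())
L,R,B=[onz('top',a,.008)[:,:2]*1000 for a in clampfit(p)]
f=lambda a:np.polyfit(a[:,0],a[:,1],1)
l,r=f(L),f(R); b=np.polyfit(B[:,1],B[:,0],1)
print('L',l,np.degrees(np.arctan(l[0])),'R',r,np.degrees(np.arctan(r[0])),'B',b,np.degrees(np.arctan(-b[0])))
for a,k in((L,l),(R,r)): print(np.std(a[:,1]-np.polyval(k,a[:,0])))
x0=np.polyval(b,85); print('end x',x0,'yL,yR',np.polyval(l,x0),np.polyval(r,x0))
# wedge top face
mt=np.zeros(g.shape); mt[176:241,390:427]=(np.clip((p.min(2).astype(float)-40)/170,0,1))[176:241,390:427]
def cost(q):
    V=verts(q[0]/1e3,q[1]/1e3,np.radians(q[2]))[6:]; return np.abs(sil('top',V)-gaussian_filter(mt,0)).sum()
best=minimize(cost,[486,-310,3],method='Nelder-Mead',options=dict(initial_simplex=[[486,-310,3],[490,-310,3],[486,-306,3],[486,-310,7]],xatol=.02,fatol=.01)); print(best.x,best.fun,mt.sum())
sp=np.load('side0p.npy').astype(float); ms=np.zeros(g.shape); s=sp.min(2); ms[152:186,310:370]=np.clip((s-45)/70,0,1)[152:186,310:370]
print(fitw({'side':ms},[486,-308,4]),ms.sum())
E
```

```text
[ 29.  31.  32.  23.  28.  29.  47.  92. 104. 103. 103. 110. 102. 106.
 107.  98. 103. 104. 103. 107. 106. 108. 107. 104. 110. 107. 103. 109.
 107. 107. 107. 110. 106. 108. 105. 108. 115.  65.  16.  30.  32.  32.
  32.  34.  35.  26.  31.  34.  33.  32.]
[111. 109. 108. 109. 109. 109. 111. 108. 114. 121.  65.  29.  29.  32.
  28.  34.  35.  33.]
L [6.86748063e-02 9.71370249e+01] 3.9286082380902196 R [ 0.06635752 16.44012453] 3.79644015964533 B [-8.63522890e-02  4.91882225e+02] 4.935378765080252
0.17588322963463127
0.1322017845521293
end x 484.5422804820933 yL,yR 130.41287220752562 48.593149541068136
[ 486.2514825  -308.53696671    3.05025906] 32.73529411764706 525.629411764706
(array([ 486.19439175, -307.77604483,    4.0375028 ]), np.float64(0.2075391673544655)) 941.7857142857142
```

```bash
cat > mv.py <<'E'
from h import *
import sys
def rel(tgt,yaw):
    s=get_state(); R=Rot.from_euler('xyz',s['orientation'],degrees=True).as_matrix()
    d=(np.array(tgt)-s['tool_pos']*1000); dy=(yaw-s['orientation'][2]+180)%360-180
    print('t',round(s['t'],2),'pos',(s['tool_pos']*1000).round(1),'rpy',s['orientation'].round(2),'F',s['contact_force'].round(2),'gap',round(s['finger_gap']*1000,1))
    print('world d',d.round(1),'tool shift',(d@R).round(1),'turn',round(-dy,2))
if __name__=='__main__': a=list(map(float,sys.argv[1:])); rel(a[:3],a[3])
E
python3 mv.py 461.2 -309.6 130 3.4
python3 - <<'E'
from h import *
o=np.array([579.3,95.9]);a=np.radians(3.87)
def toclamp(P): 
    q=P[:,:2]*1000-o; return q@np.array([[np.cos(a),-np.sin(a)],[np.sin(a),np.cos(a)]])
print('bolts rel mouth',toclamp(onz('top',[(214+190/7-.5,136+490/7-.5),(214+350/7-.5,136+480/7-.5)],.011)))
# jaw/cheek inner edges at top
cz=lambda u,v:(214+u/7-.5,136+v/7-.5)
print('jaw inner',toclamp(onz('top',[cz(228,62),cz(212,248)],.044)))
print('jaw inner36',toclamp(onz('top',[cz(228,62),cz(212,248)],.036)))
print('cheek inner',toclamp(onz('top',[cz(243,62),cz(277,243)],.054)), toclamp(onz('top',[cz(243,62),cz(277,243)],.044)))
# side view of apron near corners
S=cv2.imread('pics/side0.png'); z=cv2.resize(S[220:290,190:300],None,fx=7,fy=7,interpolation=cv2.INTER_CUBIC)
ex=np.array([np.cos(a),np.sin(a)]);ey=np.array([-np.sin(a),np.cos(a)])
P=[list((o-95*ex+s*40*ey)/1000)+[.008] for s in(1,-1)]+[list((o+s*40*ey)/1000)+[.008] for s in(-1,1)]
uv=w2p('side',np.array(P)); cv2.polylines(z,[np.round((uv-[190,220]+.5)*7).astype(np.int32)],True,(0,255,0),1); cv2.imwrite('pics/sc.png',z)
E
```

```text
t 0.3 pos [ 191.7 -594.6  233.2] rpy [-1.7996e+02 -1.0000e-02  1.7860e+01] F [-0.32 -0.58 -0.3 ] gap 86.7
world d [ 269.5  285.  -103.2] tool shift [ 343.9 -188.5  103.4] turn 14.46
bolts rel mouth [[-82.05654713  30.28421672]
 [-82.62733048 -29.3908726 ]]
jaw inner [[69.99481547  2.15642537]
 [ 1.54246105 11.18238463]]
jaw inner36 [[72.16484832  3.64979119]
 [ 3.14925807 12.75001733]]
cheek inner [[ 66.85155558  -5.15697258]
 [ -0.425616   -14.25158192]] [[ 69.55962059  -3.34686767]
 [  1.58330031 -12.53598878]]
```

View pics/sc.png

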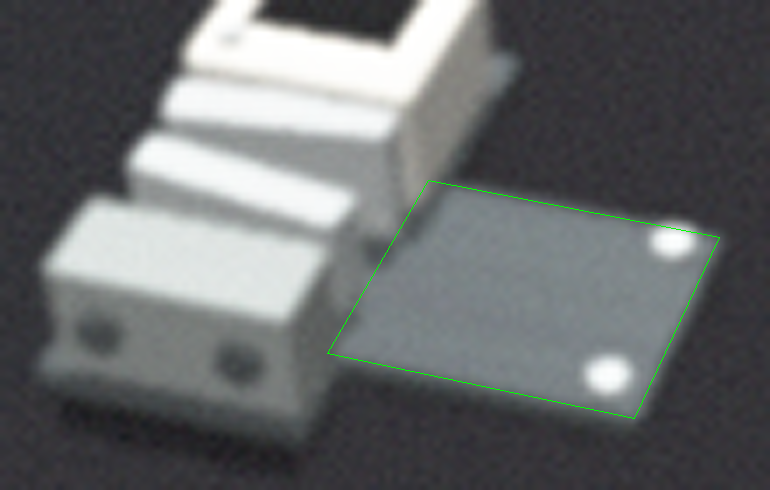

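Request:
play_rows:
  moves:
    - [[40,-22,8],0]
    - [[40,-22,8],0]
    - [[40,-22,8],0]
    - [[40,-22,8],0]
    - [[40,-22,8],0]
    - [[40,-22,8],0]
    - [[40,-22,8],0]
    - [[40,-22,8],0]
  gripper: 60

```text
t: 1.1
tool_pos: [0.4435, -0.3278, 0.1694]
orientation: [180.0, -0.0, 17.8]
contact_force: [-0.3, -0.5, -0.4]
finger_gap: 0.0601
```

Request:
play_rows:
  moves:
    - [[24,-12.5,20],0]
    - [[0,0,10],7.2]
    - [[0,0,10],7.2]
    - [[0,0,0],0]
    - [[0,0,0],0]
    - [[0,0,0],0]
    - [[0,0,0],0]
    - [[0,0,0],0]

```text
t: 1.9
tool_pos: [0.4614, -0.3103, 0.1301]
orientation: [180.0, -0.0, 3.5]
contact_force: [-0.6, 0.4, 0.7]
finger_gap: 0.06
```

```bash
python3 mv.py 461.2 -309.6 20 3.4; python3 - <<'E'
from h import *
cap('top','top1.png')
a=cv2.imread('pics/top1.png'); cv2.imwrite('pics/top1z.png',cv2.resize(a[130:300,360:560],None,fx=3.5,fy=3.5,interpolation=cv2.INTER_CUBIC))
E
```

```text
t 1.9 pos [ 461.4 -310.3  130.1] rpy [ 1.7996e+02 -4.0000e-02  3.4700e+00] F [-0.64  0.41  0.67] gap 60.0
world d [  -0.2    0.7 -110.1] tool shift [ -0.2  -0.8 110.1] turn 0.07
```

View pics/top1z.png

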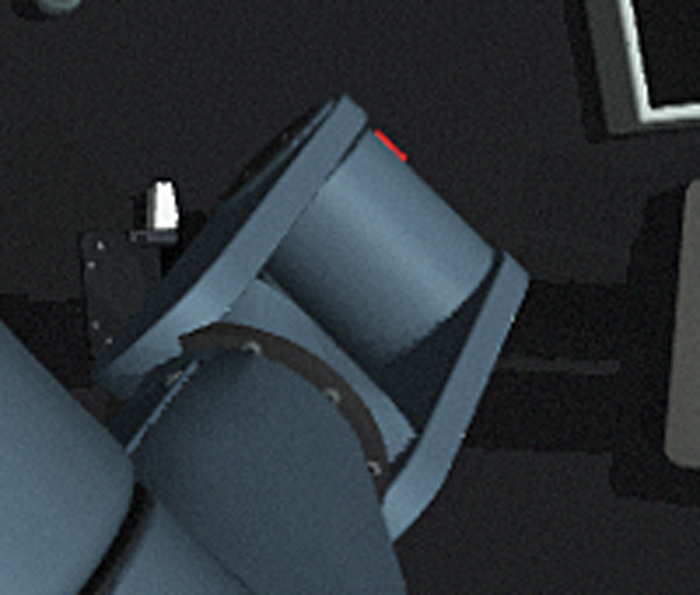

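Request:
play_rows:
  moves:
    - [[0,-0.6,30],0]
    - [[0,0,30],0]
    - [[0,0,25],0]
    - [[0,0,15],0]
    - [[0,0,10],0]
    - [[0,0,0],0]
    - [[0,0,0],0]
    - [[0,0,0],0]
  gripper: 52

```text
t: 2.75
tool_pos: [0.4619, -0.3099, 0.0205]
orientation: [179.9, -0.1, 3.5]
contact_force: [1.4, 0.4, 1.3]
finger_gap: 0.0521
```

Request:
play_rows:
  moves:
    - [[0,0,0],0]
    - [[0,0,0],0]
    - [[0,0,0],0]
    - [[0,0,0],0]
    - [[0,0,0],0]
    - [[0,0,0],0]
    - [[0,0,0],0]
    - [[0,0,0],0]
  gripper: 25
  grip_force: 25

```text
t: 3.55
tool_pos: [0.4614, -0.3094, 0.0198]
orientation: [180.0, -0.0, 3.5]
contact_force: [-0.8, 1.3, 5.0]
finger_gap: 0.0302
```

```bash
python3 mv.py 461.2 -309.6 80 3.4
```

```text
t 3.55 pos [ 461.4 -309.4   19.8] rpy [ 1.7999e+02 -1.0000e-02  3.4700e+00] F [-0.84  1.34  4.97] gap 30.2
world d [-0.2 -0.2 60.2] tool shift [ -0.2   0.2 -60.2] turn 0.07
```

Request:
play_rows:
  moves:
    - [[0,0,-10],0]
    - [[0,0,-25],0]
    - [[0,0,-35],0]
    - [[0,0,-30],0]
    - [[0,0,0],0]
    - [[0,0,0],0]
    - [[0,0,0],0]
    - [[0,0,0],0]

```text
t: 4.35
tool_pos: [0.4604, -0.3084, 0.1179]
orientation: [-179.8, 0.1, 3.5]
contact_force: [-0.4, -1.0, -2.5]
finger_gap: 0.0301
```

```bash
python3 mv.py 503.5 90.8 80 3.87
```

```text
t 4.35 pos [ 460.4 -308.4  117.9] rpy [-1.7984e+02  1.4000e-01  3.4600e+00] F [-0.38 -0.96 -2.55] gap 30.1
world d [ 43.1 399.2 -37.9] tool shift [  67.3 -395.8   38.9] turn -0.41
```

Request:
play_rows:
  moves:
    - [[4,-20,0],0]
    - [[7,-40,0],0]
    - [[7,-42,0],0]
    - [[7,-42,0],0]
    - [[7,-42,0],0]
    - [[7,-42,0],0]
    - [[7,-42,0],0]
    - [[7,-42,0],0]

```text
t: 5.15
tool_pos: [0.4947, 0.0071, 0.1185]
orientation: [-180.0, 0.1, 3.4]
contact_force: [0.5, -0.6, -1.9]
finger_gap: 0.0298
```

Request:
play_rows:
  moves:
    - [[7,-42,0],0]
    - [[5,-30,0],0]
    - [[2,-12,10],-0.4]
    - [[0,0,20],0]
    - [[0,0,10],0]
    - [[0,0,0],0]
    - [[0,0,0],0]
    - [[0,0,0],0]

```text
t: 5.95
tool_pos: [0.5047, 0.0893, 0.0799]
orientation: [180.0, -0.0, 3.8]
contact_force: [-1.2, -0.2, -1.6]
finger_gap: 0.0297
```

```bash
python3 mv.py 503.5 90.8 28 3.87;  python3 - <<'E'
from h import *
cap('top','top2.png'); cap('side','side2.png')
a=cv2.imread('pics/top2.png'); cv2.imwrite('pics/top2z.png',cv2.resize(a[120:240,200:330],None,fx=4.5,fy=4.5,interpolation=cv2.INTER_CUBIC))
a=cv2.imread('pics/side2.png'); cv2.imwrite('pics/side2z.png',cv2.resize(a[170:310,170:330],None,fx=4.2,fy=4.2,interpolation=cv2.INTER_CUBIC))
E
```

```text
t 5.95 pos [504.7  89.3  79.9] rpy [ 1.7999e+02 -4.0000e-02  3.7900e+00] F [-1.2  -0.2  -1.61] gap 29.7
world d [ -1.2   1.5 -51.9] tool shift [-1.2 -1.6 51.9] turn -0.08
```

View pics/top2z.png

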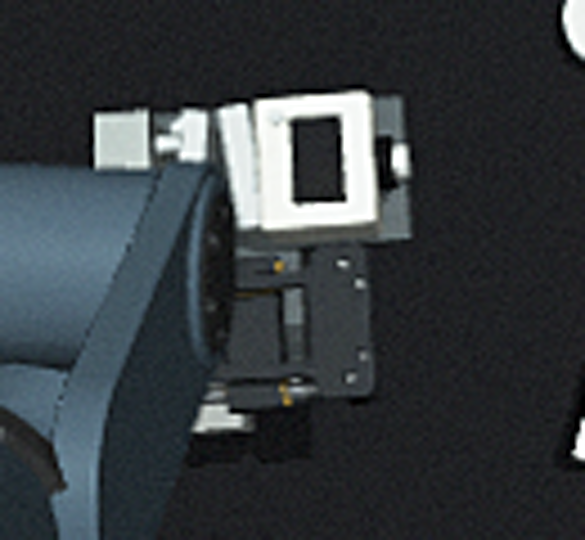

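View pics/side2z.png

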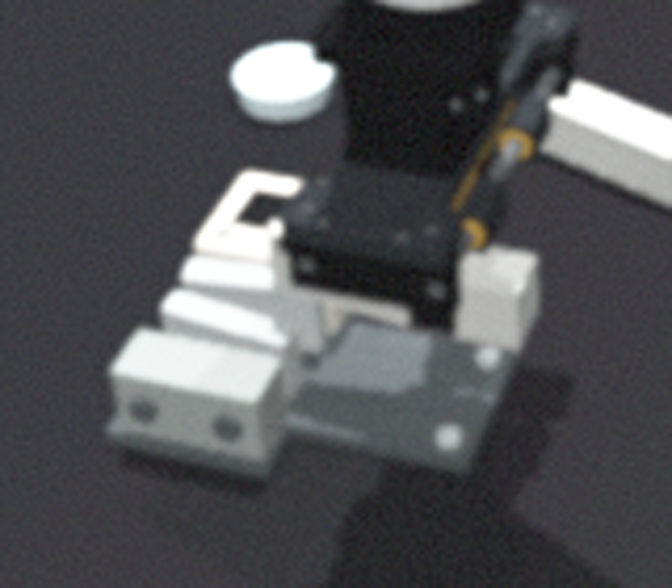

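Request:
play_rows:
  moves:
    - [[-0.6,-1.4,12],0]
    - [[0,0,15],0]
    - [[0,0,12],0]
    - [[0,0,6],0]
    - [[0,0,3],0]
    - [[0,0,0],0]
    - [[0,0,0],0]
    - [[0,0,0],0]

```text
t: 6.85
tool_pos: [0.5039, 0.0914, 0.032]
orientation: [180.0, -0.1, 3.9]
contact_force: [0.2, 0.3, -2.2]
finger_gap: 0.0297
```

```bash
python3 mv.py 503.5 90.8 28 3.87
```

```text
t 6.85 pos [503.9  91.4  32. ] rpy [ 1.7999e+02 -6.0000e-02  3.8700e+00] F [ 0.25  0.27 -2.21] gap 29.7
world d [-0.4 -0.6 -4. ] tool shift [-0.5  0.6  4. ] turn -0.0
```

Request:
play_rows:
  moves:
    - [[0,0.3,1],0]
    - [[0,0,1],0]
    - [[0,0,0.7],0]
    - [[0,0,0.5],0]
    - [[0,0,0],0]
    - [[0,0,0],0]
    - [[0,0,0],0]
    - [[0,0,0],0]

```text
t: 7.65
tool_pos: [0.5036, 0.0911, 0.0284]
orientation: [-180.0, -0.0, 3.9]
contact_force: [-0.2, 0.5, -2.1]
finger_gap: 0.0297
```

Request:
play_rows:
  moves:
    - [[0,0,0.5],0]
    - [[0,0,0],0]
    - [[0,0,0.5],0]
    - [[0,0,0],0]
    - [[0,0,0],0]
    - [[0,0,0],0]
    - [[0,0,0],0]
    - [[0,0,0],0]

```text
t: 8.45
tool_pos: [0.5037, 0.0911, 0.0278]
orientation: [180.0, -0.0, 3.9]
contact_force: [-1.9, 0.9, 4.7]
finger_gap: 0.03
```

Request:
play_rows:
  moves:
    - [[0,0,-0.5],0]
    - [[0,0,0],0]
    - [[0,0,0],0]
    - [[0,0,0],0]
    - [[0,0,0],0]
    - [[0,0,0],0]
    - [[0,0,0],0]
    - [[0,0,0],0]
  gripper: 48

```text
t: 9.25
tool_pos: [0.5036, 0.0911, 0.0278]
orientation: [-180.0, -0.0, 3.9]
contact_force: [-0.4, -0.6, -0.4]
finger_gap: 0.0478
```

Request:
play_rows:
  moves:
    - [[0,0,-10],0]
    - [[0,0,-25],0]
    - [[0,0,-25],0]
    - [[-30,0,-20],0]
    - [[-40,0,0],0]
    - [[-20,0,0],0]
    - [[0,0,0],0]
    - [[0,0,0],0]

```text
t: 10.05
tool_pos: [0.4153, 0.0849, 0.1085]
orientation: [180.0, -0.2, 3.9]
contact_force: [0.3, 1.1, -0.3]
finger_gap: 0.0478
```

```bash
python3 mv.py 413 85 28 3.87;  python3 - <<'E'
from h import *
cap('top','top3.png'); cap('side','side3.png')
a=cv2.imread('pics/top3.png'); cv2.imwrite('pics/top3z.png',cv2.resize(a[120:260,200:330],None,fx=4.2,fy=4.2,interpolation=cv2.INTER_CUBIC))
a=cv2.imread('pics/side3.png'); cv2.imwrite('pics/side3z.png',cv2.resize(a[170:310,170:350],None,fx=4.2,fy=4.2,interpolation=cv2.INTER_CUBIC))
E
```

```text
t 10.05 pos [415.3  84.9 108.5] rpy [179.98  -0.18   3.85] F [ 0.25  1.15 -0.28] gap 47.8
world d [ -2.3   0.1 -80.5] tool shift [-2.5 -0.2 80.5] turn -0.02
```

View pics/top3z.png

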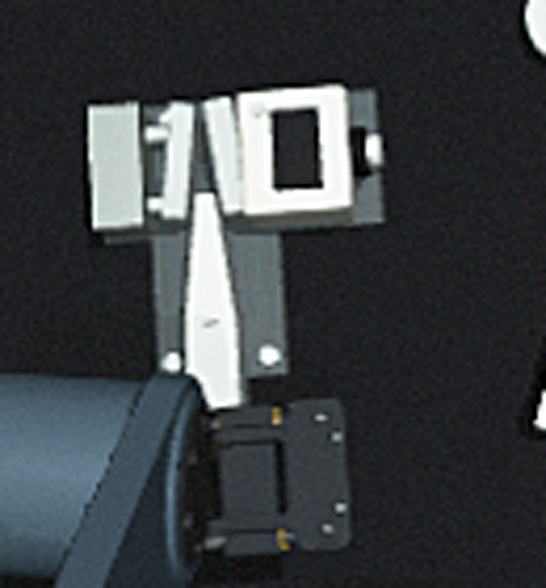

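View pics/side3z.png

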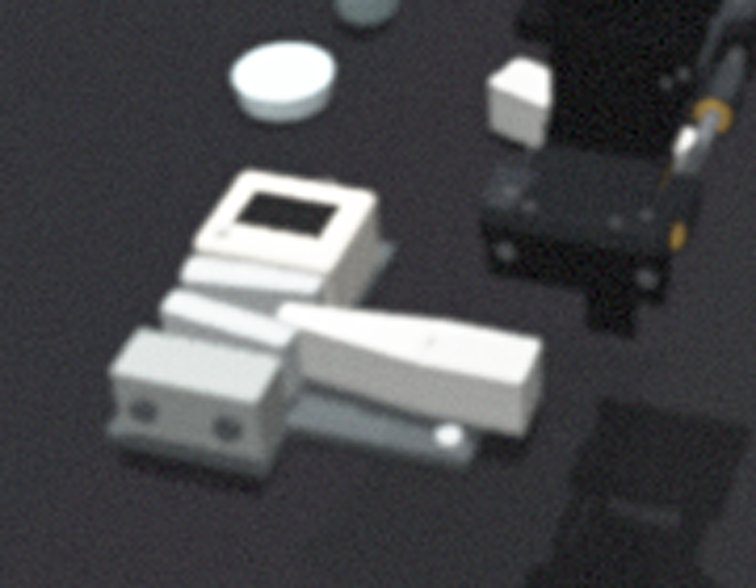

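Request:
play_rows:
  moves:
    - [[0,0,20],0]
    - [[0,0,25],0]
    - [[0,0,20],0]
    - [[0,0,12],0]
    - [[0,0,7],0]
    - [[0,0,0],0]
    - [[0,0,0],0]
    - [[0,0,0],0]
  gripper: 0
  grip_force: 20

```text
t: 10.95
tool_pos: [0.4145, 0.085, 0.0244]
orientation: [180.0, -0.1, 3.9]
contact_force: [-0.6, -0.9, 0.0]
finger_gap: 0.0012
```

```bash
python3 mv.py 451 87.2 25 3.87
```

```text
t 10.95 pos [414.5  85.   24.4] rpy [ 1.7999e+02 -9.0000e-02  3.8700e+00] F [-0.64 -0.94  0.03] gap 1.2
world d [36.5  2.2  0.6] tool shift [36.6  0.3 -0.6] turn 0.0
```

Request:
play_rows:
  moves:
    - [[6,0,0],0]
    - [[8,0,0],0]
    - [[8,0,0],0]
    - [[6,0,0],0]
    - [[4,0,0],0]
    - [[2,0,0],0]
    - [[1,0,0],0]
    - [[1,0,0],0]

```text
t: 11.75
tool_pos: [0.4493, 0.0875, 0.0238]
orientation: [-180.0, 0.0, 3.9]
contact_force: [0.3, 1.2, -0.2]
finger_gap: 0.0003
```

Request:
play_rows:
  moves:
    - [[1,0,0],0]
    - [[1,0,0],0]
    - [[1,0,0],0]
    - [[1,0,0],0]
    - [[1,0,0],0]
    - [[1,0,0],0]
    - [[1,0,0],0]
    - [[1,0,0],0]

```text
t: 12.55
tool_pos: [0.4577, 0.088, 0.0238]
orientation: [-180.0, 0.0, 3.9]
contact_force: [-0.4, 0.5, -0.1]
finger_gap: 0.0006
```

Request:
play_rows:
  moves:
    - [[1,0,0],0]
    - [[1,0,0],0]
    - [[1,0,0],0]
    - [[1,0,0],0]
    - [[1,0,0],0]
    - [[1,0,0],0]
    - [[1,0,0],0]
    - [[1,0,0],0]

```text
t: 13.35
tool_pos: [0.4658, 0.0885, 0.0239]
orientation: [-180.0, -0.0, 3.9]
contact_force: [-0.2, -0.7, -0.2]
finger_gap: 0.0003
```

```bash
python3 mv.py 474 87.2 25 3.87;  python3 - <<'E'
from h import *
cap('side','side4.png')
a=cv2.imread('pics/side4.png'); cv2.imwrite('pics/side4z.png',cv2.resize(a[170:310,170:350],None,fx=4.2,fy=4.2,interpolation=cv2.INTER_CUBIC))
E
```

```text
t 13.35 pos [465.8  88.5  23.9] rpy [-180.     -0.      3.87] F [-0.22 -0.71 -0.19] gap 0.3
world d [ 8.2 -1.3  1.1] tool shift [ 8.1  1.9 -1.1] turn -0.0
```

View pics/side4z.png

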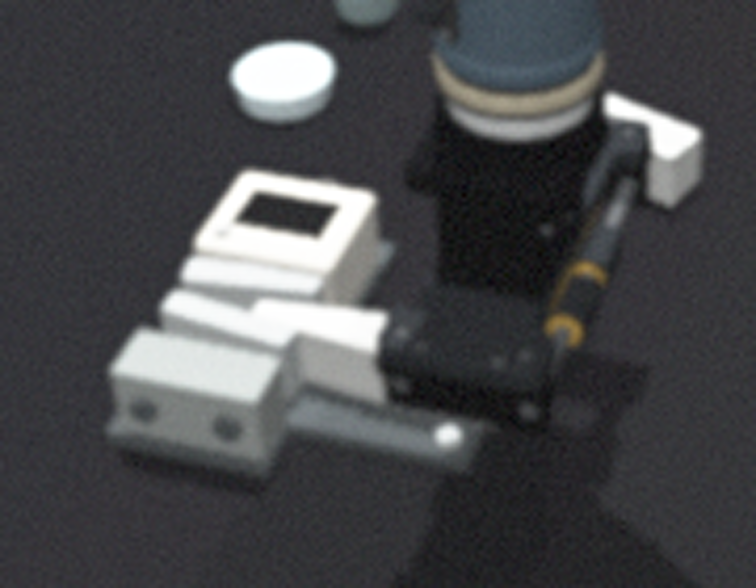

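Request:
play_rows:
  moves:
    - [[1,0,0],0]
    - [[1,0,0],0]
    - [[1,0,0],0]
    - [[1,0,0],0]
    - [[1,0,0],0]
    - [[1,0,0],0]
    - [[1,0,0],0]
    - [[1,0,0],0]

```text
t: 14.2
tool_pos: [0.4737, 0.0891, 0.0239]
orientation: [-180.0, -0.0, 3.9]
contact_force: [-0.6, 1.1, 1.3]
finger_gap: 0.0008
```

Request:
play_rows:
  moves:
    - [[0.5,0,0],0]
    - [[0.5,0,0],0]
    - [[0.5,0,0],0]
    - [[0.5,0,0],0]
    - [[0.5,0,0],0]
    - [[0.5,0,0],0]
    - [[0,0,0],0]
    - [[0,0,0],0]

```text
t: 15.0
tool_pos: [0.4768, 0.0893, 0.0238]
orientation: [180.0, -0.0, 3.9]
contact_force: [0.1, 1.3, 0.0]
finger_gap: 0.0007
```

Request:
play_rows:
  moves:
    - [[0.5,0,0],0]
    - [[0.5,0,0],0]
    - [[0.5,0,0],0]
    - [[0.5,0,0],0]
    - [[0.5,0,0],0]
    - [[0.5,0,0],0]
    - [[0,0,0],0]
    - [[0,0,0],0]

```text
t: 15.8
tool_pos: [0.4799, 0.0894, 0.0239]
orientation: [180.0, -0.0, 3.9]
contact_force: [-0.7, 0.5, -0.9]
finger_gap: 0.0005
```

Request:
play_rows:
  moves:
    - [[0.5,0,0],0]
    - [[0.5,0,0],0]
    - [[0.5,0,0],0]
    - [[0.5,0,0],0]
    - [[0.5,0,0],0]
    - [[0.5,0,0],0]
    - [[0,0,0],0]
    - [[0,0,0],0]

```text
t: 16.6
tool_pos: [0.4828, 0.0897, 0.0238]
orientation: [180.0, -0.0, 3.9]
contact_force: [-0.1, -0.6, 0.2]
finger_gap: 0.0002
```

Request:
play_rows:
  moves:
    - [[0.5,0,0],0]
    - [[0.5,0,0],0]
    - [[0.5,0,0],0]
    - [[0.5,0,0],0]
    - [[0.5,0,0],0]
    - [[0.5,0,0],0]
    - [[0,0,0],0]
    - [[0,0,0],0]

```text
t: 17.4
tool_pos: [0.4858, 0.0899, 0.0239]
orientation: [180.0, -0.0, 3.9]
contact_force: [-0.5, -0.4, -0.1]
finger_gap: 0.0006
```

Request:
play_rows:
  moves:
    - [[0.5,0,0],0]
    - [[0.5,0,0],0]
    - [[0.5,0,0],0]
    - [[0.5,0,0],0]
    - [[0.5,0,0],0]
    - [[0.5,0,0],0]
    - [[0,0,0],0]
    - [[0,0,0],0]

```text
t: 18.2
tool_pos: [0.4888, 0.0901, 0.0239]
orientation: [180.0, -0.0, 3.9]
contact_force: [-0.3, 0.3, 0.5]
finger_gap: 0.0002
```

Request:
play_rows:
  moves:
    - [[0.5,0,0],0]
    - [[0.5,0,0],0]
    - [[0.5,0,0],0]
    - [[0.5,0,0],0]
    - [[0.5,0,0],0]
    - [[0.5,0,0],0]
    - [[0,0,0],0]
    - [[0,0,0],0]

```text
t: 19.0
tool_pos: [0.4918, 0.0903, 0.0238]
orientation: [180.0, -0.0, 3.9]
contact_force: [-1.4, -0.1, 0.5]
finger_gap: 0.0006
```

```bash
python3 - <<'E'
from h import *
cap('side','side5.png');cap('top','top5.png')
a=cv2.imread('pics/side5.png'); x=cv2.resize(a[205:290,190:310],None,fx=6,fy=6,interpolation=cv2.INTER_CUBIC)
cv2.imwrite('pics/side5z.png',x)
a=cv2.imread('pics/top5.png'); cv2.imwrite('pics/top5z.png',cv2.resize(a[120:240,200:330],None,fx=4.5,fy=4.5,interpolation=cv2.INTER_CUBIC))
E
```

```text
(no output)
```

View pics/side5z.png

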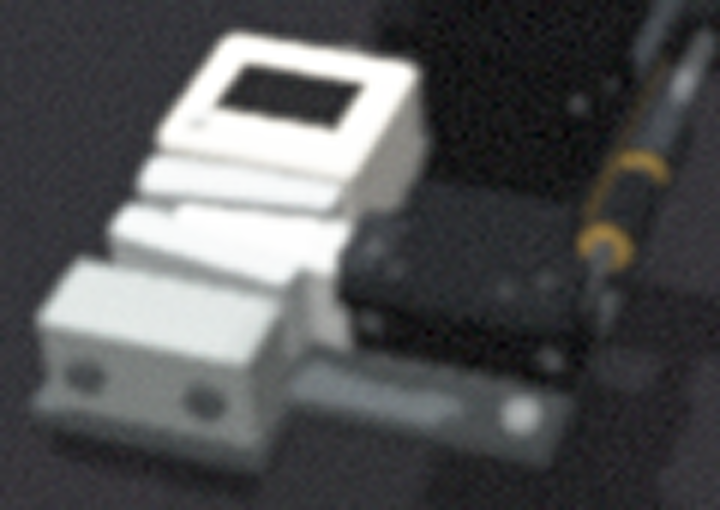

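View pics/top5z.png

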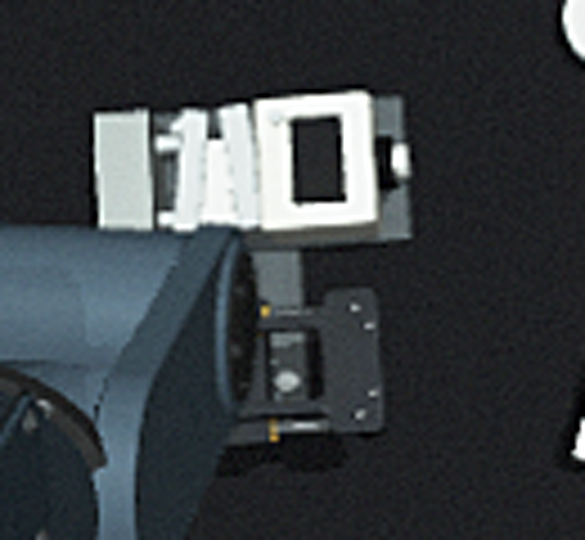

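Request:
play_rows:
  moves:
    - [[0.5,0,0],0]
    - [[0.5,0,0],0]
    - [[0.5,0,0],0]
    - [[0.5,0,0],0]
    - [[0,0,0],0]
    - [[0,0,0],0]
    - [[0,0,0],0]
    - [[0,0,0],0]

```text
t: 19.9
tool_pos: [0.4937, 0.0904, 0.0238]
orientation: [180.0, -0.0, 3.9]
contact_force: [0.0, -0.6, -0.3]
finger_gap: 0.0004
```

Request:
play_rows:
  moves:
    - [[0.5,0,0],0]
    - [[0.5,0,0],0]
    - [[0.5,0,0],0]
    - [[0.5,0,0],0]
    - [[0,0,0],0]
    - [[0,0,0],0]
    - [[0,0,0],0]
    - [[0,0,0],0]

```text
t: 20.7
tool_pos: [0.4954, 0.0905, 0.0238]
orientation: [-180.0, 0.0, 3.9]
contact_force: [-2.7, -2.0, -1.6]
finger_gap: 0.0008
```

Request:
play_rows:
  moves:
    - [[0.25,0,0],0]
    - [[0.25,0,0],0]
    - [[0.25,0,0],0]
    - [[0.25,0,0],0]
    - [[0,0,0],0]
    - [[0,0,0],0]
    - [[0,0,0],0]
    - [[0,0,0],0]

```text
t: 21.5
tool_pos: [0.4964, 0.0906, 0.0238]
orientation: [-180.0, 0.0, 3.9]
contact_force: [-3.1, -1.9, -1.2]
finger_gap: 0.0006
```

Request:
play_rows:
  moves:
    - [[0.25,0,0],0]
    - [[0.25,0,0],0]
    - [[0.25,0,0],0]
    - [[0.25,0,0],0]
    - [[0,0,0],0]
    - [[0,0,0],0]
    - [[0,0,0],0]
    - [[0,0,0],0]

```text
t: 22.3
tool_pos: [0.497, 0.0907, 0.0238]
orientation: [-180.0, 0.1, 3.9]
contact_force: [-4.9, -2.0, -0.3]
finger_gap: 0.0009
```

Request:
play_rows:
  moves:
    - [[0.25,0,0],0]
    - [[0.25,0,0],0]
    - [[0.25,0,0],0]
    - [[0.25,0,0],0]
    - [[0,0,0],0]
    - [[0,0,0],0]
    - [[0,0,0],0]
    - [[0,0,0],0]

```text
t: 23.1
tool_pos: [0.4973, 0.0908, 0.0238]
orientation: [-180.0, 0.1, 3.9]
contact_force: [-5.1, -1.6, 1.4]
finger_gap: 0.0004
```

Request:
play_rows:
  moves:
    - [[0.25,0,0],0]
    - [[0.25,0,0],0]
    - [[0.25,0,0],0]
    - [[0.25,0,0],0]
    - [[0,0,0],0]
    - [[0,0,0],0]
    - [[0,0,0],0]
    - [[0,0,0],0]

```text
t: 23.9
tool_pos: [0.4977, 0.0908, 0.0238]
orientation: [-180.0, 0.2, 3.9]
contact_force: [-5.6, -3.0, 1.7]
finger_gap: 0.0004
```

Request:
play_rows:
  moves:
    - [[0.5,0,0],0]
    - [[0.25,0,0],0]
    - [[0.5,0,0],0]
    - [[0.25,0,0],0]
    - [[0,0,0],0]
    - [[0,0,0],0]
    - [[0,0,0],0]
    - [[0,0,0],0]

```text
t: 24.7
tool_pos: [0.4982, 0.091, 0.0238]
orientation: [-180.0, 0.3, 3.9]
contact_force: [-7.8, -2.5, 3.8]
finger_gap: 0.0002
```

Request:
play_rows:
  moves:
    - [[0.5,0,0],0]
    - [[0.5,0,0],0]
    - [[0.5,0,0],0]
    - [[0,0,0],0]
    - [[0,0,0],0]
    - [[0,0,0],0]
    - [[0,0,0],0]
    - [[0,0,0],0]

```text
t: 25.5
tool_pos: [0.4987, 0.0911, 0.0238]
orientation: [-180.0, 0.4, 3.9]
contact_force: [-9.1, -3.6, 5.2]
finger_gap: 0.0006
```

Request:
play_rows:
  moves:
    - [[0.5,0,0],0]
    - [[0.5,0,0],0]
    - [[0.5,0,0],0]
    - [[0,0,0],0]
    - [[0,0,0],0]
    - [[0,0,0],0]
    - [[0,0,0],0]
    - [[0,0,0],0]

```text
t: 26.3
tool_pos: [0.4992, 0.0912, 0.0237]
orientation: [-180.0, 0.6, 3.9]
contact_force: [-11.0, -3.0, 5.1]
finger_gap: 0.0011
```

Request:
play_rows:
  moves:
    - [[0.5,0,0],0]
    - [[0.5,0,0],0]
    - [[0.5,0,0],0]
    - [[0,0,0],0]
    - [[0,0,0],0]
    - [[0,0,0],0]
    - [[0,0,0],0]
    - [[0,0,0],0]

```text
t: 27.1
tool_pos: [0.4998, 0.0914, 0.0237]
orientation: [-179.9, 0.7, 3.9]
contact_force: [-12.7, -3.2, 7.0]
finger_gap: 0.0007
```

Request:
play_rows:
  moves:
    - [[0.5,0,0],0]
    - [[0.5,0,0],0]
    - [[0,0,0],0]
    - [[0,0,0],0]
    - [[0,0,0],0]
    - [[0,0,0],0]
    - [[0,0,0],0]
    - [[0,0,0],0]

```text
t: 27.9
tool_pos: [0.5001, 0.0915, 0.0236]
orientation: [-179.9, 0.8, 3.9]
contact_force: [-12.3, -3.1, 7.2]
finger_gap: 0.0004
```

Request:
play_rows:
  moves:
    - [[0.5,0,0],0]
    - [[0.5,0,0],0]
    - [[0,0,0],0]
    - [[0,0,0],0]
    - [[0,0,0],0]
    - [[0,0,0],0]
    - [[0,0,0],0]
    - [[0,0,0],0]

```text
t: 28.7
tool_pos: [0.5004, 0.0915, 0.0236]
orientation: [-179.9, 0.8, 3.9]
contact_force: [-12.6, -3.2, 7.6]
finger_gap: 0.001
```

```bash
python3 - <<'E'
from h import *
F=[]
for i in range(3):
    s=get_state(); F.append(s['contact_force']); cap('side','side6.png')
print(np.array(F).round(1)); print(s['tool_pos'],s['orientation'],s['t'])
E
```

```text
[[-12.6  -3.2   7.6]
 [-13.3  -3.4   8. ]
 [-12.8  -2.9   7.5]]
[0.50036711 0.09154382 0.02354318] [-179.93395072    0.84548675    3.90430699] 28.8
```

Request:
play_rows:
  moves:
    - [[0.5,0,-0.3],0]
    - [[0.5,0,-0.3],0]
    - [[0,0,0],0]
    - [[0,0,0],0]
    - [[0,0,0],0]
    - [[0,0,0],0]
    - [[0,0,0],0]
    - [[0,0,0],0]

```text
t: 29.65
tool_pos: [0.5009, 0.0917, 0.0236]
orientation: [-179.9, 0.9, 3.9]
contact_force: [-13.6, -3.0, 4.0]
finger_gap: 0.0002
```

Request:
play_rows:
  moves:
    - [[0.5,0,0],0]
    - [[0.5,0,0],0]
    - [[0,0,0],0]
    - [[0,0,0],0]
    - [[0,0,0],0]
    - [[0,0,0],0]
    - [[0,0,0],0]
    - [[0,0,0],0]

```text
t: 30.45
tool_pos: [0.5011, 0.0917, 0.0236]
orientation: [-179.9, 1.0, 3.9]
contact_force: [-14.4, -3.3, 4.6]
finger_gap: 0.0003
```

Request:
play_rows:
  moves:
    - [[0.5,0,0],0]
    - [[0.5,0,0],0]
    - [[0,0,0],0]
    - [[0,0,0],0]
    - [[0,0,0],0]
    - [[0,0,0],0]
    - [[0,0,0],0]
    - [[0,0,0],0]

```text
t: 31.25
tool_pos: [0.5015, 0.0918, 0.0236]
orientation: [-179.9, 1.1, 3.9]
contact_force: [-15.4, -3.9, 5.3]
finger_gap: 0.001
```

Request:
play_rows:
  moves:
    - [[0.5,0,-0.2],0]
    - [[0.4,0,0],0]
    - [[0,0,0],0]
    - [[0,0,0],0]
    - [[0,0,0],0]
    - [[0,0,0],0]
    - [[0,0,0],0]
    - [[0,0,0],0]

```text
t: 32.05
tool_pos: [0.5016, 0.0918, 0.0236]
orientation: [-179.9, 1.2, 3.9]
contact_force: [-15.8, -3.4, 5.2]
finger_gap: 0.0002
```

```bash
python3 - <<'E'
from h import *
F=[]
for i in range(3):
    s=get_state(); F.append(np.r_[s['contact_force'],s['tool_pos']*1000,s['orientation'][1]]); cap('side','side7.png')
print(np.array(F).round(2))
E
```

```text
[[-15.82  -3.39   5.2  501.57  91.81  23.65   1.18]
 [-16.75  -3.42   5.79 501.62  91.81  23.65   1.17]
 [-16.44  -4.03   5.69 501.6   91.82  23.65   1.18]]
```

Request:
play_rows:
  moves:
    - [[0.3,0,-0.2],0]
    - [[0.3,0,0],0]
    - [[0,0,0],0]
    - [[0,0,0],0]
    - [[0,0,0],0]
    - [[0,0,0],0]
    - [[0,0,0],0]
    - [[0,0,0],0]

```text
t: 33.0
tool_pos: [0.5016, 0.0918, 0.0237]
orientation: [-179.9, 1.2, 3.9]
contact_force: [-16.3, -4.2, 4.1]
finger_gap: 0.0004
```

```bash
python3 - <<'E'
from h import *
F=[]
for i in range(3):
    s=get_state(); F.append(np.r_[s['contact_force'],s['tool_pos']*1000,s['orientation'][1]]); cap('side','side8.png')
print(np.array(F).round(2))
E
```

```text
[[-16.31  -4.18   4.07 501.63  91.84  23.68   1.25]
 [-16.2   -3.18   3.51 501.61  91.83  23.67   1.25]
 [-16.94  -3.78   4.62 501.62  91.84  23.68   1.25]]
```

Request:
play_rows:
  moves:
    - [[-1.5,0,0],0]
    - [[-1.5,0,0],0]
    - [[-1.5,0,0],0]
    - [[-1.5,0,0],0]
    - [[-2,0,0],0]
    - [[-2,0,0],0]
    - [[-3,0,0],0]
    - [[-4,0,0],0]

```text
t: 33.95
tool_pos: [0.4982, 0.0904, 0.0255]
orientation: [180.0, -0.4, 3.9]
contact_force: [-0.2, -0.1, -0.0]
finger_gap: 0.0005
```

Request:
play_rows:
  moves:
    - [[-5,0,0],0]
    - [[-10,0,0],0]
    - [[-20,0,0],0]
    - [[-20,0,-20],0]
    - [[-20,0,-30],0]
    - [[-10,30,-30],0]
    - [[0,40,0],0]
    - [[0,40,0],0]

```text
t: 34.75
tool_pos: [0.4177, -0.0258, 0.1061]
orientation: [179.9, -0.2, 4.0]
contact_force: [1.9, 0.2, 0.2]
finger_gap: 0.0006
```

Request:
play_rows:
  moves:
    - [[0,40,0],0]
    - [[0,40,0],0]
    - [[0,40,0],0]
    - [[0,40,0],0]
    - [[0,0,0],0]
    - [[0,0,0],0]
    - [[0,0,0],0]
    - [[0,0,0],0]

```text
t: 35.55
tool_pos: [0.4278, -0.1829, 0.1048]
orientation: [-179.9, 0.1, 4.0]
contact_force: [-0.0, 0.3, -0.1]
finger_gap: 0.0006
```

```bash
python3 - <<'E'
from h import *
s=get_state(); print(s['t'],s['tool_pos'],s['contact_force'])
p,d=cap('top','top9.png'); cap('side','side9.png'); np.save('top9p.npy',p)
a=cv2.imread('pics/top9.png'); b=cv2.imread('pics/side9.png')
cv2.imwrite('pics/z9.png',cv2.resize(np.hstack([a[130:220,210:300],b[210:300,190:300]]),None,fx=4,fy=4,interpolation=cv2.INTER_CUBIC))
E
```

```text
35.55 [ 0.42779723 -0.18293269  0.10478082] [-0.04288592  0.28381929 -0.10120967]
```

View pics/z9.png

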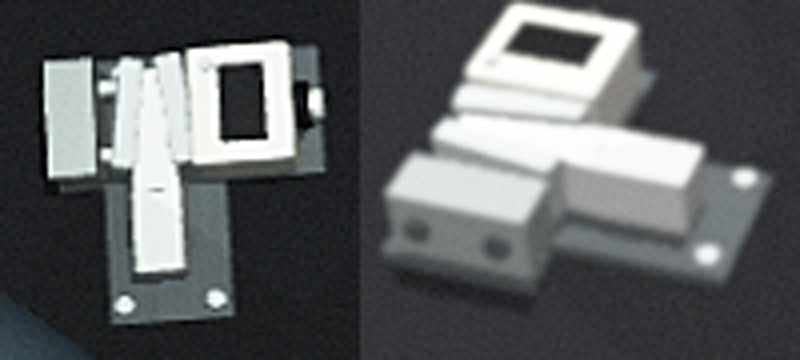

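View pics/top9.png

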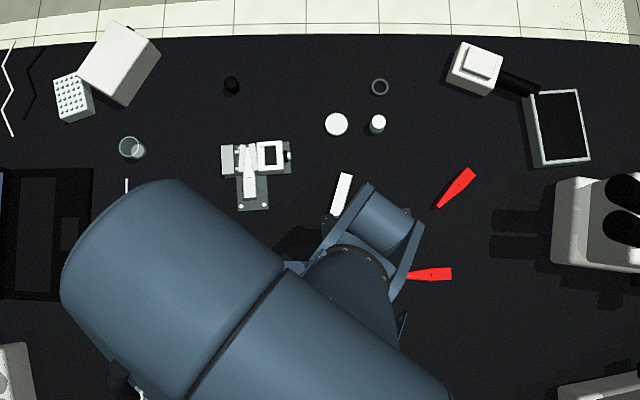

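```bash
python3 - <<'E'
from h import *
p=np.load('top9p.npy').astype(float).min(2)
for u in(247,249,251): 
    c=p[192:204,u]; i=np.argmax((c[:-1]>150)&(c[1:]<=150)); v=192+i+(c[i]-150)/(c[i]-c[i+1]); print(u,v,onz('top',(u,v),.042).round(4))
p3=cv2.imread('pics/side9.png');
E
```

```text
247 197.4671052631579 [[0.5126 0.0981 0.042 ]]
249 197.4 [[0.5128 0.093  0.042 ]]
251 197.23423423423424 [[0.5132 0.088  0.042 ]]
```

```bash
python3 -c "
from h import *
print(order.close_job())"
```

```text
the job is handed in; nothing more can be done
None
```

The wedge is driven home between the drive box and the sprung jaw and holds by itself. I handed the job in at about 36 s, and the system gave no verdict.

- **Placing:** I gripped the aluminium wedge (not the straight bar or the red look-alikes) by its head. I laid it flat on the apron with the tip about 14 mm past the mouth, then let go.
- **Pressing:** I pushed the butt along the channel with closed fingers. The first touch came with the tip about 55 mm in. From there the force rose steadily while the wedge moved about 6–7 mm further.
- **Stopping:** The last push step, at about 16.5–17 N along the channel, gave no further forward movement. I stayed below the 20 N limit.
- **Last checks:**
  - After I backed off, the wrist force read zero.
  - The final pictures show the wedge tight between both walls. The bar and red pieces in view, the clamp and the other items stand where they were; the arm hid part of the near bench.
  - The butt measured x ≈ 0.513 m in the picture, against about 0.5115 m from the arm at the end of the push. That is within calibration error, so there was no spring-back.
- **Deviations:** The fingers tilted about 1.2° and pressed down with up to 8 N during the push; I eased this to about 4 N before the final step.

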